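# Clear the vaccination desk and hold up the ready signal

### The arm

A 6-joint arm with a two-finger parallel gripper is mounted at the origin on the work surface. World frame = base frame: x ahead of the robot, y to its left, z up, the work surface at z = 0. Lengths are in m, angles in rad, forces in N, time in s.
With the tool pointing down it reaches from about 0.35 to 0.875 m from the base axis. Payload 4.2 kg.
Tool frame: the origin (TCP) lies on the centre line of the jaws, within the pads' length; the fingertips stand 17 mm ahead of it and the grasp point (between the pads) lies 2 mm behind it; z points along the fingers, y is the line along which they close (so a half turn about z gives the same grasp; the last joint's range is limited). The gripper opens to 87 mm and grips with 3 to 60 N. Pads are 19 mm wide; open, the fingers measure 117 mm over their backs; the gripper's body (75 mm by 190 mm) begins 51 mm behind the grasp point.
Start: joints at [1.577, 0.385, 0.008, 0, -1.194, -0.259], TCP at [0.156, 0.605, 0.24] pointing down, gripper open.
Joint ranges: [-3.14, 3.14], [-1.21, 2.06], [-1.07, 1.41], [-3.16, 2.05], [-2.99, -0.16], [-3.1, 3.1]. Speed limits (rad/s): [2.79, 2.79, 3.14, 3.14, 3.14, 3.14].

### API

Orientations are given as a unit quaternion [x, y, z, w].
In Python, from bench import readout, imaging, ticket gives the robot as it stands.
- The arm moves only by the shell command python3 -m crank [OPENING] [FORCE], which reads ROWS from standard input. ROWS is one flat JSON list of numbers that holds 1 to 5 rows one after another, with no inner brackets; each row has 6 numbers: dx, dy, dz in shares of the most that a row can go, 1 being 62.5 mm, then a rotation vector rx, ry, rz in units of 0.2 rad; each row shifts and turns the commanded pose from where the row before left it, along the tool's axes as they then stand; what a row does not reach is not made up. A row lasts 1/8 s, in which the tool goes at most 0.0625 m and 0.188 rad, less where a joint would pass 70% of its speed; a pose out of reach is approached as far as the arm can. OPENING is the finger opening in m, set as the command begins (- or left out keeps the last). The fingers move at their own pace and stop on an object; FORCE is the grip in N (left out, the last holds). Time passes only in rows, so rows that do not move let the fingers close. It prints the time, the measured TCP pose, the force, the opening and the grip force at its end. Input that does not fit is refused with a message, and nothing moves.
- readout.observe(): the state, without advancing time (a new reading comes with each control period).
- imaging.capture(name): name is "side" or "top" or "wrist"; returns (picture, depth): 420x560x3 uint8, blue, green, red; 420x560 float32, m along the optical axis (not along the pixel's ray), 0 where there is no reading.
- imaging.camera_info(name): a dict with "K" (3x3 intrinsics, pixels), "xyz" and "rotation" of the camera in the world. Camera axes: x right, y up, looking along -z (the intrinsics and any distortion apply to the point x, -y, -z); pixel columns grow to the right and rows downward; lengths in m; the calibration is good to about 2 mm. A picture is of the moment at which its call begins: read the wrist's pose just before it. camera_info takes no time and is no camera call; for the wrist camera it gives the pose at the moment of the call.
- ticket.sign_off(): hands the job in; it is judged then, once.
Trained networks look in the newest picture that a camera, given by its name, has taken for a name from the list of things; names that differ only in an ending like _2 or _b are one class to them, and where a whole thing is asked for, a point or a joint stands for the part that bears it (a point fixed in the world has none). Each returns a list of dicts, best first, with "p" (0 to 1); they miss things now and then, are a little off and sometimes report something else, mostly with a low value. They report only what shows in the picture. A call takes as long as a camera call. They do not tell look-alikes from the thing itself.
- imaging.masks_of(camera, thing): "region" (420x560 bool, what is visible of it) and "centre" ([row, column] in pixels, amid what is visible of it).
The state is a dict: "time": time; "qpos": joint angles; "qd": joint speeds; "effort": joint torques, N m; "tcp_pos": TCP position; "eef_rot": TCP orientation; "contact_force": force on the tool from outside, world axes, zero at the start; "moment": the same for the moment, N m; "grip_width": finger opening in m; "gripper_force": force on a finger pad.
Only numpy, scipy, OpenCV 4.12 (cv2) and the standard library are available. Lean on these libraries where they do the work, as an engineer would, in place of code of your own. Each camera call takes 0.05 s, during which the arm holds its last target. There are 200 camera calls.

### The job

Tidy the vaccination station and call the next patient: put the blue vial carton in the open drawer and slide the drawer fully shut, then squeeze the red release button on the grip of the signal mast, pull the mast straight up past its first stop to its second stop, and hold it there. Finish while still gripping the mast fully extended, since it springs back down when let go; leave the orange carton, the gel bottle and the computer mouse where they are.

Things in the scene. Friction and masses are not known exactly. Their poses are not given: they have to be found in the camera images.
- pack: blue vial carton with a white band, loose, 50 (its x) x 36 (its y) x 48 mm tall, 0.08 to 0.17 kg; origin at the centre of its underside, z up. Grasp it across its 36 mm side from above.
- other: orange carton of the same size and shape; leave it alone. Origin at the centre of its underside.
- gel: clear hand-gel bottle with a blue label, 56 mm across, 150 mm tall; leave it alone. Origin at the centre of its underside.
- mouse: black computer mouse 100 x 60 x 28 mm; leave it alone. Origin at the centre of its underside.
- unit_drawer0 (a joint): how far the drawer of the grey desktop drawer unit is open, m: 0 shut, starts 0.11 to 0.14, hard end at 0.15. It slides with about 1 N of friction. The unit is fixed to the desk, 220 mm deep, 200 wide, 100 tall; its front faces the robot.
- unit_drawer0_handle (a point): middle of the drawer's steel bar handle (100 mm long across the drawer, 35 mm in front of the drawer's front panel); moves with the drawer. Its x axis points into the unit, the direction in which the drawer shuts, y along the bar, z up. Pushing the bar along x shuts the drawer.
- drawer_floor (a point): point on the drawer's inner floor, mid-width, 55 mm behind the inside of the drawer's front wall; moves with the drawer, axes as the handle's. The drawer is 151 mm wide inside with walls 56 mm high above this floor. Open by d, its floor is clear from above from x = -0.055 to d - 0.061 here; beyond lies the unit's top, 100 mm above the desk.
- grip: black grip block on top of the signal mast, 56 (its x) x 30 (its y) x 44 mm tall, origin at the centre of its underside, z up, 112 mm above the desk when the mast is down. A round upright green disc (72 mm across) is fixed to it, 56 to 61 mm along +x from the origin; its top edge is 4 mm above the block's top.
- mast: the signal mast's fixed stand: a heavy steel foot 110 mm across and 14 mm thick under a white column 40 mm across (45 at its black collar), 110 mm tall in all. Origin at the centre of the foot's underside. It does not turn or move; two tubes telescope up out of it and carry the grip.
- button_face (a point): middle of the outer face of the red release button on the block's +y side (face 30 wide x 34 mm tall), 25 mm along +y from the block's mid-plane and 22 mm above its underside; its y axis points out of the face. Pinching the block between this face and the bare face behind it (40 mm apart with the button out, 33 mm pressed) presses the button.
- release (a joint): how far the button is pressed in, m: 0 out, 0.007 fully in (about 7 N, it springs out again). While it is out, a latch locks the mast down; from 0.005 in, the mast is free. It need only stay pressed for the first 25 mm of the pull. If let go, the mast springs down to 18 mm and rests there on the latch until the button is pressed again.
- mast_top (a joint): extension of the thin green upper tube out of the yellow one, m: 0 down, 0.05 fully out. Its return spring pulls down with about 4 N, so it comes out first: 50 mm of lift is the first stop.
- mast_low (a joint): extension of the yellow lower tube out of the white column, m: 0 down, 0.05 fully out. Its return spring pulls down with about 9 to 11 N, so it comes out after the first stop; 100 mm of lift in all is the second stop, a hard end.
Mind the look-alikes: they are no part of the job. Of the things like the pack, leave any that is green or turquoise; of the rest the smaller one is meant.

How it is judged:
By the outcome, as a careful person would: the job done as asked, in the order asked, and still so for the second after the job is handed in, while the arm keeps its last pose, push and grip.
It also fails if it takes over 72 s, if anything falls off the work surface, if the arm or the gripper's body presses on something with over 40 N, if the wrist force passes 120 N, or if a joint passes its speed limit or range.

## Working session

There is one attempt and no reset: what is moved stays moved. The work goes in short steps, Python scripts to look and compute and a shell command to move; the robot and the scene stay as the last step left them, time stands still between calls to the robot, and variables do not carry over. Pictures are saved under pics/ and viewed, at most 10 in all, crops included, and the job is handed in when it is done.

```bash
mkdir -p pics; ls; cat > h.py <<'E'
import numpy as np,cv2
from bench import readout,imaging,ticket
def pts(name,depth,region,info):
    K=np.array(info["K"]);r,c=np.nonzero(region&(depth>0));d=depth[r,c]
    p=np.c_[(c-K[0,2])/K[0,0]*d,-(r-K[1,2])/K[1,1]*d,-d]
    R=np.array(info["rotation"])
    return p@R.T+np.array(info["xyz"])
E
python3 - <<'E'
from h import *
for n in("top","side"):
    im,d=imaging.capture(n);i=imaging.camera_info(n);cv2.imwrite(f"pics/{n}0.png",im);np.savez(f"{n}0.npz",im=im,d=d)
    print(n,i)
    for t in("pack","other","gel","mouse","unit_drawer0_handle","unit_drawer0","grip","mast","button_face"):
        for m in imaging.masks_of(n,t)[:4]:
            if m["p"]<.2: continue
            P=pts(n,d,m["region"],i)
            print(t,round(m["p"],2),np.round(m["centre"]),m["region"].sum(),np.round(np.median(P,0),3) if len(P) else '',np.round(np.percentile(P,[3,97],axis=0),3).tolist() if len(P) else '')
print(readout.observe())
E
```

```text
pics
top {'K': array([[480.61365682,   0.        , 276.26015042],
       [  0.        , 480.61365682, 214.58328396],
       [  0.        ,   0.        ,   1.        ]]), 'xyz': array([ 0.38245515, -0.05166375,  1.2900999 ]), 'rotation': array([ 0.06527079, -0.07469601, -0.69598031,  0.71117624])}Traceback (most recent call last):
  File "<stdin>", line 8, in <module>
  File "h.py", line 7, in pts
    return p@R.T+np.array(info["xyz"])
           ~^~~~
ValueError: matmul: Input operand 1 has a mismatch in its core dimension 0, with gufunc signature (n?,k),(k,m?)->(n?,m?) (size 4 is different from 3)
```

```bash
sed -i 's/R=np.array(info\["rotation"\])/R=Rot.from_quat(info["rotation"]).as_matrix()/; 1a from scipy.spatial.transform import Rotation as Rot' h.py
python3 - <<'E'
from h import *
for n in("top","side"):
    im,d=imaging.capture(n);i=imaging.camera_info(n);cv2.imwrite(f"pics/{n}0.png",im);np.savez(f"{n}0.npz",im=im,d=d)
    print(n,i['xyz'],i['rotation'])
    for t in("pack","other","gel","mouse","unit_drawer0_handle","unit_drawer0","grip","mast","button_face"):
        for m in imaging.masks_of(n,t)[:4]:
            if m["p"]<.2: continue
            P=pts(n,d,m["region"],i)
            print(t,round(m["p"],2),np.round(m["centre"]),m["region"].sum(),np.round(np.median(P,0),3) if len(P) else '',np.round(np.percentile(P,[3,97],axis=0),3).tolist() if len(P) else '')
print(readout.observe())
E
```

```text
top [ 0.38245515 -0.05166375  1.2900999 ] [ 0.06527079 -0.07469601 -0.69598031  0.71117624]
pack 0.76 [206. 251.] 660 [ 0.657 -0.005  0.067] [[0.628, -0.041, 0.011], [0.69, 0.031, 0.072]]
pack 0.59 [252. 318.] 302 [ 0.527 -0.174  0.048] [[0.509, -0.197, 0.014], [0.548, -0.15, 0.053]]
pack 0.51 [232. 288.] 318 [ 0.592 -0.097  0.047] [[0.569, -0.119, 0.001], [0.618, -0.076, 0.052]]
other 0.79 [283. 282.] 296 [ 0.456 -0.081  0.048] [[0.431, -0.102, 0.0], [0.482, -0.061, 0.052]]
other 0.53 [257. 373.] 84 [ 0.518 -0.301  0.148] [[0.505, -0.309, 0.122], [0.531, -0.296, 0.154]]
gel 0.59 [160. 309.] 519 [ 0.759 -0.151  0.1  ] [[0.744, -0.178, 0.017], [0.782, -0.129, 0.151]]
mouse 0.69 [190. 369.] 757 [ 0.71  -0.324  0.027] [[0.665, -0.361, 0.019], [0.753, -0.289, 0.032]]
unit_drawer0_handle 0.58 [248. 174.] 4102 [0.548 0.203 0.024] [[0.453, 0.112, 0.016], [0.622, 0.278, 0.089]]
unit_drawer0 0.6 [245. 177.] 3951 [0.549 0.202 0.024] [[0.452, 0.112, 0.017], [0.621, 0.278, 0.089]]
grip 0.86 [250. 378.] 605 [ 0.53  -0.316  0.153] [[0.497, -0.339, 0.099], [0.583, -0.288, 0.16]]
mast 0.56 [256. 372
[... 1752 characters left out ...]
 0.152]]
{'time': 1.1, 'qpos': array([ 1.57658324e+00,  3.84669279e-01,  7.92062457e-03, -2.64899556e-05,
       -1.19395220e+00, -2.58596010e-01]), 'qd': array([ 0.00185459, -0.0010724 , -0.00104694,  0.000498  ,  0.00080751,
       -0.00043843]), 'effort': array([ 1.87997095e-03, -3.90481031e+01,  1.87622881e+01,  4.22436967e+00,
        1.54725357e-02, -1.83350056e-05]), 'tcp_pos': array([0.15629362, 0.60513822, 0.23957279]), 'eef_rot': array([ 9.92020961e-01, -1.26073033e-01, -1.85002100e-05, -4.56955592e-05]), 'contact_force': array([ 0.28998557,  0.78622958, -0.36181049]), 'moment': array([-0.04675844, -0.00547162,  0.00999373]), 'gripper_force': 0.0, 'grip_width': 0.08660155312575529}
```

View pics/top0.png

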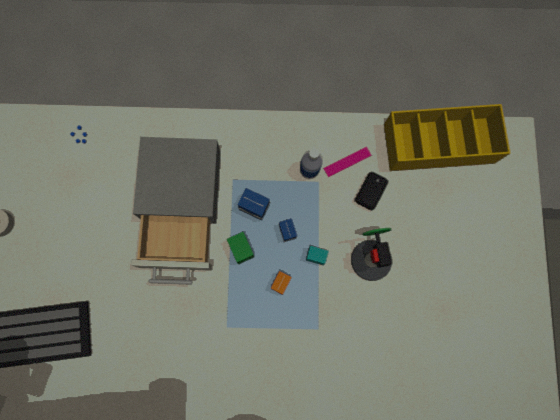

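View pics/side0.png

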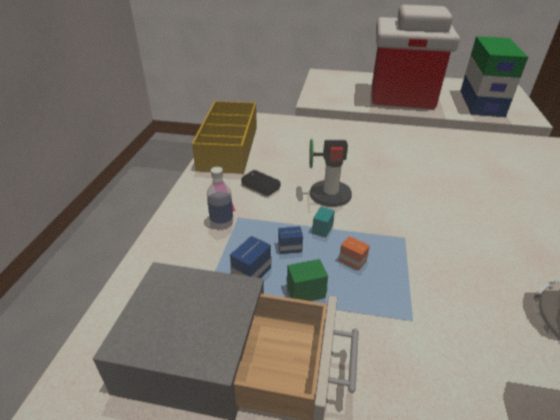

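Four carton look-alikes in the top view: large blue (251,206), small blue (288,230), green (240,247) and turquoise (317,255). The small blue one at (288,230) fits: not green or turquoise, and the smaller of the two blues. I'll confirm it in a crop and fit the poses.

```bash
python3 - <<'E'
from h import *
Z={n:np.load(n+"0.npz") for n in("top","side")}
s=Z["side"]["im"];t=Z["top"]["im"]
a=cv2.resize(s[200:310,220:380],(800,550),interpolation=cv2.INTER_CUBIC)
cv2.imwrite("pics/crop0.png",a)
full=np.ones((420,560),bool)
A=[];C=[]
for n in Z:
    P=pts(n,Z[n]["d"],full,imaging.camera_info(n));c=Z[n]["im"][Z[n]["d"]>0]
    A.append(P);C.append(c)
def rect(P,l):
    (c,s,a)=cv2.minAreaRect(P[:,:2].astype(np.float32)*1000);print(l,np.round(c,1),np.round(s,1),round(a,1),len(P),np.round(np.median(P[:,2]),4))
def box(P,x0,x1,y0,y1,z0,z1): return P[(P[:,0]>x0)&(P[:,0]<x1)&(P[:,1]>y0)&(P[:,1]<y1)&(P[:,2]>z0)&(P[:,2]<z1)]
for k,n in enumerate(Z):
    P=A[k];print(n)
    rect(box(P,.55,.64,-.13,-.06,.043,.056),"pack top")
    rect(box(P,.49,.60,-.36,-.28,.149,.16),"grip top")
    rect(box(P,.49,.548,-.36,-.28,.149,.16),"grip top nodisc")
    rect(box(P,.55,.60,-.40,-.25,.12,.17),"disc")
    rect(box(P,.62,.9,.05,.35,.09,.11),"unit top")
    rect(box(P,.40,.47,.05,.35,.065,.10),"front panel")
    rect(box(P,.38,.443,.05,.35,.03,.10),"handle")
    rect(box(P,.47,.62,.12,.28,.01,.03),"floor")
    rect(box(P,.47,.57,-.37,-.27,.006,.02),"foot")
    rect(box(P,.50,.60,0,.08,.05,.09),"green")
    rect(box(P,.61,.71,-.06,.05,.05,.09),"bigblue")
E
```

```text
top
pack top [595.8 -96.8] [49.8 36. ] 18.0 250 0.0479
grip top [ 538.6 -314.5] [88.7 51.6] 4.3 362 0.1551
grip top nodisc [ 521.3 -318.7] [55.3 39. ] 12.0 314 0.1551
disc [ 565.5 -313.2] [34.5 68.5] 6.3 154 0.1373
unit top [720.2 194.7] [201.1 203. ] 89.1 5928 0.0996
front panel [457.3 198.2] [106.7  22.4] 89.1 143 0.067
handle [0. 0.] [0. 0.] 0.0 0 nan
floor [552.8 201.9] [134.1 152. ] 0.1 2296 0.0217
foot [ 518.8 -312.8] [111.2  86.8] 28.4 767 0.0139
green [544.2  26.6] [67.6 48. ] 25.9 472 0.064
bigblue [661.8  -5.2] [71.3 51.2] 65.4 549 0.0679
side
pack top [597.2 -94. ] [49.9 38.6] 18.4 294 0.049
grip top [ 540.7 -312.9] [88.7 44.2] 9.4 245 0.1559
grip top nodisc [ 522.2 -313.9] [51.1 40. ] 2.1 205 0.1562
disc [ 567.8 -311. ] [37.7 71.9] 7.0 139 0.1362
unit top [720.7 197.1] [203.2 202.8] 89.5 13912 0.1006
front panel [458.3 201.5] [108.1  22.4] 89.2 459 0.0671
handle [0. 0.] [0. 0.] 0.0 0 nan
floor [564.3 184.5] [129.3 111.8] 89.7 4579 0.0227
foot [ 520.1 -319.3] [99.7 98.4] 0.2 598 0.0153
green [545.4  29.3] [67.  50.8] 25.8 836 0.0647
bigblue [663.2  -2.2] [73.5 52.6] 66.2 893 0.0686
  return _methods._mean(a, axis=axis, dtype=dtype,
  ret = ret.dtype.type(ret / rcount)
```

View pics/crop0.png

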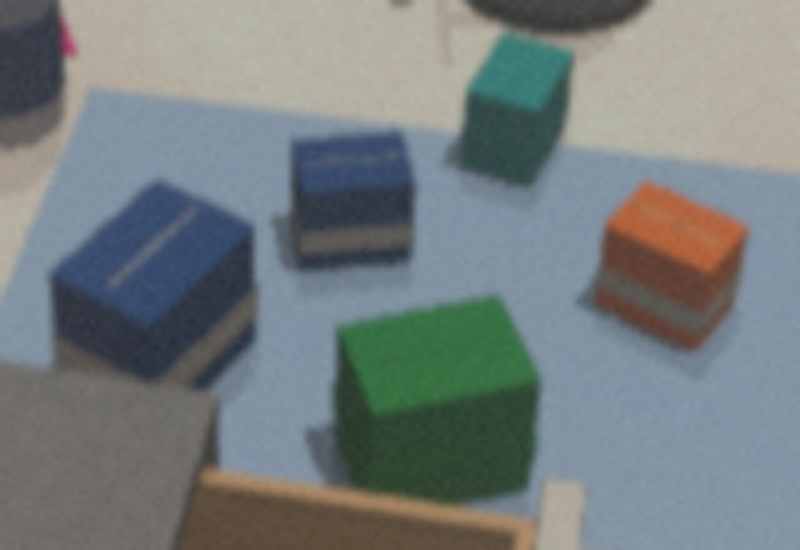

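The crop confirms it: the small blue carton with a white band (crop 350,200) is clearly smaller than the blue one at (150,280). Now to the move above it.

```bash
cat >> h.py <<'E'
def to(x,y,z,yaw):
    """rotation about tool z, then shift in the turned tool's axes"""
    s=readout.observe();R=Rot.from_quat(s["eef_rot"]);p=np.array(s["tcp_pos"])
    a=np.radians(yaw);Rt=Rot.from_matrix([[np.cos(a),np.sin(a),0],[np.sin(a),-np.cos(a),0],[0,0,-1]])
    D=np.array([x,y,z])-p
    print("rot",np.round((R.inv()*Rt).as_rotvec(),4),"then",np.round(Rt.inv().apply(D),4),"| shift in axes now",np.round(R.inv().apply(D),4))
E
python3 -c "
from h import *
to(.5965,-.0955,.2,18)"
```

```text
rot [-1.00e-04  0.00e+00 -5.67e-01] then [0.2022 0.8024 0.0396] | shift in axes now [0.6015 0.5683 0.0395]
```

The manual's scale: shifts go in shares of 62.5 mm and turns go in units of 0.2 rad. Converting my numbers, -0.142 rad is -0.71.

```bash
echo '[0,0,0,0,0,-0.71,0,0,0,0,0,-0.71,0,0,0,0,0,-0.71,0,0,0,0,0,-0.705]' | python3 -m crank 0.075 && echo '[0.216,0.856,0.0416,0,0,0,0.216,0.856,0.0416,0,0,0,0.216,0.856,0.0416,0,0,0,0.216,0.856,0.0416,0,0,0,0.216,0.856,0.0416,0,0,0]' | python3 -m crank && echo '[0.216,0.856,0.0416,0,0,0,0.216,0.856,0.0416,0,0,0,0.216,0.856,0.0416,0,0,0,0.216,0.856,0.0416,0,0,0,0.216,0.856,0.0416,0,0,0]' | python3 -m crank && echo '[0.216,0.856,0.0416,0,0,0,0.216,0.856,0.0416,0,0,0,0.216,0.856,0.0416,0,0,0,0.216,0.856,0.0416,0,0,0,0,0,0,0,0,0]' | python3 -m crank 
python3 - <<'E'
from h import *
to(.5965,-.0955,.2,18)
i=imaging.camera_info("wrist");im,d=imaging.capture("wrist");cv2.imwrite("pics/w1.png",im)
P=pts("wrist",d,np.ones((420,560),bool),i)
q=P[(P[:,0]>.55)&(P[:,0]<.645)&(P[:,1]>-.135)&(P[:,1]<-.055)&(P[:,2]>.042)&(P[:,2]<.056)]
print(len(q),cv2.minAreaRect(q[:,:2].astype(np.float32)*1000),np.median(q[:,2]) if len(q) else '')
E
```

```text
time: 1.6
tcp_pos: [0.1563, 0.6051, 0.2396]
eef_rot: [0.987, 0.159, 0.0, -0.0]
contact_force: [0.2, 0.3, 0.5]
grip_width: 0.0754
gripper_force: 0.0
time: 2.22
tcp_pos: [0.3039, 0.3701, 0.2268]
eef_rot: [0.988, 0.157, 0.0, -0.0]
contact_force: [0.6, -0.1, -0.3]
grip_width: 0.0747
gripper_force: 0.0
time: 2.85
tcp_pos: [0.4509, 0.1365, 0.2139]
eef_rot: [0.988, 0.157, 0.001, -0.0]
contact_force: [0.4, 1.8, -0.0]
grip_width: 0.0752
gripper_force: 0.0
time: 3.48
tcp_pos: [0.5687, -0.0518, 0.2023]
eef_rot: [0.988, 0.154, -0.0, 0.0]
contact_force: [-0.2, 0.5, 0.2]
grip_width: 0.0749
gripper_force: 0.0
rot [ 0.0003  0.0009 -0.005 ] then [0.0129 0.0502 0.0023] | shift in axes now [0.0132 0.0501 0.0023]
2006 ((596.179443359375, -95.89641571044922), (49.84846496582031, 36.26538848876953), 17.79680824279785) 0.04848564249704518
```

View pics/w1.png

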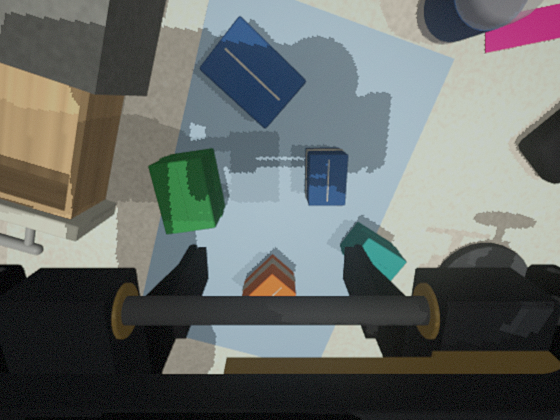

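The wrist view shows the small blue carton at (326,177), square to the jaws. Its measured pose is (0.596, -0.096) with a yaw of 17.8°. Next I move over it and descend.

In the tool's units: 0.05 m is 0.8, 0.04 m is 0.64, -0.005 rad is -0.025.

```bash
echo '[0.2064,0.8,0.0368,0,0,-0.025,0,0,0.64,0,0,0,0,0,0,0,0,0]' | python3 -m crank && python3 -c "
from h import *
to(.5962,-.0959,.031,17.8)"
```

```text
time: 3.9
tcp_pos: [0.5926, -0.0916, 0.158]
eef_rot: [0.987, 0.159, -0.004, -0.001]
contact_force: [-0.5, -0.5, -0.1]
grip_width: 0.0751
gripper_force: 0.0
rot [-0.0025  0.0072  0.0088] then [0.0021 0.0051 0.127 ] | shift in axes now [0.003  0.0055 0.127 ]
```

```bash
echo '[0,0,0,0,0,0,0,0,0,0,0,0]' | python3 -m crank && python3 -c "
from h import *
to(.5962,-.0959,.031,17.8)"
```

```text
time: 4.15
tcp_pos: [0.5961, -0.0916, 0.1629]
eef_rot: [0.987, 0.16, 0.002, 0.0]
contact_force: [0.4, -0.6, 0.1]
grip_width: 0.0747
gripper_force: 0.0
rot [ 0.0011 -0.0032  0.0102] then [-0.0012  0.0042  0.1319] | shift in axes now [-0.0017  0.004   0.1319]
```

In the tool's units: 0.026 m is 0.416, 0.004 m is 0.064, 0.01 rad is 0.05.

```bash
echo '[-0.024,0.064,0.416,0,0,0.05,0,0,0.416,0,0,0,0,0,0.416,0,0,0,0,0,0.416,0,0,0,0,0,0,0,0,0]' | python3 -m crank && python3 -c "
from h import *
to(.5962,-.0959,.031,17.8)"
```

```text
time: 4.78
tcp_pos: [0.5942, -0.0963, 0.0561]
eef_rot: [0.988, 0.154, -0.001, -0.0]
contact_force: [0.2, -0.2, 0.6]
grip_width: 0.075
gripper_force: 0.0
rot [-0.0007  0.0026 -0.001 ] then [0.002  0.0002 0.0251] | shift in axes now [0.0021 0.0002 0.0251]
```

In the tool's units: 0.013 m is 0.208, 0.012 m is 0.192.

```bash
echo '[0.032,0,0.192,0,0,0,0,0,0.208,0,0,0,0,0,0,0,0,0]' | python3 -m crank && echo '[0,0,0,0,0,0,0,0,0,0,0,0,0,0,0,0,0,0,0,0,0,0,0,0]' | python3 -m crank 0 15 && echo '[0,0,-0.32,0,0,0,0,0,-0.64,0,0,0,0,0,-0.64,0,0,0,0,0,0,0,0,0,0,0,0,0,0,0]' | python3 -m crank && python3 -c "
from h import *
to(.545,.199,.15,-0.8)"
```

```text
time: 5.15
tcp_pos: [0.5963, -0.096, 0.0309]
eef_rot: [0.988, 0.154, -0.001, -0.0]
contact_force: [0.4, -0.2, 0.3]
grip_width: 0.0752
gripper_force: 0.0
time: 5.65
tcp_pos: [0.5971, -0.096, 0.0321]
eef_rot: [0.988, 0.154, 0.0, 0.0]
contact_force: [-0.7, 0.1, -0.1]
grip_width: 0.0429
gripper_force: 0.0
time: 6.28
tcp_pos: [0.5959, -0.0959, 0.1308]
eef_rot: [0.988, 0.154, -0.001, -0.0]
contact_force: [-1.2, -0.4, -2.7]
grip_width: 0.0362
gripper_force: 15.0
rot [-0.0009  0.0021  0.3225] then [-0.055  -0.2942 -0.0192] | shift in axes now [ 0.041  -0.2965 -0.0189]
```

In the tool's units: -0.049 m is -0.784, -0.019 m is -0.304, 0.1625 rad is 0.8125.

```bash
echo '[0,0,-0.304,0,0,0.8,0,0,0,0,0,0.8125,-0.176,-0.784,0,0,0,0,-0.176,-0.784,0,0,0,0,-0.176,-0.784,0,0,0,0]' | python3 -m crank && echo '[-0.176,-0.784,0,0,0,0,-0.176,-0.784,0,0,0,0,-0.176,-0.784,0,0,0,0,0,0,0,0,0,0,0,0,0,0,0,0]' | python3 -m crank
python3 - <<'E'
from h import *
to(.545,.199,.15,-0.8)
n="side";im,d=imaging.capture(n);i=imaging.camera_info(n);cv2.imwrite("pics/side1.png",im[80:,100:460])
for m in imaging.masks_of(n,"pack")[:5]:
    P=pts(n,d,m["region"],i);print(round(m["p"],2),np.round(m["centre"]),np.round(np.percentile(P,[3,50,97],axis=0),3).tolist())
P=pts(n,d,np.ones((420,560),bool),i)
hb=(im[...,0].astype(int)>im[...,2]+20)[d>0]
q=P[hb&(np.abs(P[:,0]-.55)<.06)&(np.abs(P[:,1]-.2)<.06)&(P[:,2]>.09)]
print(len(q),np.round(np.percentile(q,[1,5,50,95,99],axis=0),3) if len(q) else '')
h=P[(P[:,0]<.443)&(P[:,0]>.38)&(P[:,1]>.1)&(P[:,1]<.3)&(P[:,2]>.01)];print("handle",len(h),np.round(h[:5],3))
E
```

```text
time: 6.9
tcp_pos: [0.5643, 0.0523, 0.1487]
eef_rot: [1.0, -0.007, -0.002, 0.001]
contact_force: [0.0, -0.3, -1.8]
grip_width: 0.0356
gripper_force: 15.0
time: 7.52
tcp_pos: [0.5339, 0.1984, 0.1492]
eef_rot: [1.0, -0.007, -0.002, 0.001]
contact_force: [-0.3, -0.3, -1.7]
grip_width: 0.0361
gripper_force: 15.0
rot [0.002  0.0031 0.0009] then [ 0.0111 -0.0008 -0.0008] | shift in axes now [ 0.0111 -0.0008 -0.0008]
0.79 [255. 252.] [[0.629, -0.033, 0.009], [0.658, 0.01, 0.064], [0.697, 0.037, 0.071]]
65 [[0.496 0.175 0.208]
 [0.497 0.176 0.212]
 [0.567 0.221 0.227]
 [0.572 0.241 0.303]
 [0.572 0.245 0.306]]
handle 3056 [[0.38  0.252 0.545]
 [0.381 0.257 0.546]
 [0.38  0.25  0.544]
 [0.381 0.252 0.545]
 [0.38  0.253 0.545]]
```

View pics/side1.png

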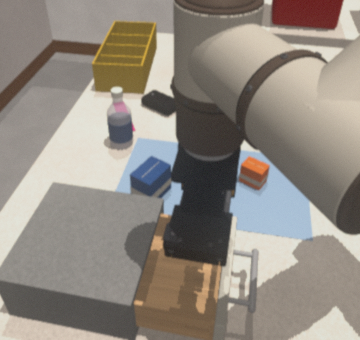

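The side view shows the gripper over the open drawer at crop (190,250). The carton is hidden behind the fingers, but the 36 mm opening and 1.7 N load say it's held. I'll lower it gently.

```bash
echo '[0.176,0,0.32,0,0,0,0,0,0.48,0,0,0,0,0,0.4,0,0,0,0,0,0,0,0,0,0,0,0,0,0,0]' | python3 -m crank && echo '[0,0,0.096,0,0,0,0,0,0,0,0,0]' | python3 -m crank && echo '[0,0,0.08,0,0,0,0,0,0,0,0,0]' | python3 -m crank
```

```text
time: 8.25
tcp_pos: [0.5468, 0.1983, 0.0768]
eef_rot: [1.0, -0.007, 0.001, -0.0]
contact_force: [0.2, -0.3, -1.0]
grip_width: 0.0358
gripper_force: 15.0
time: 8.5
tcp_pos: [0.5458, 0.1986, 0.0701]
eef_rot: [1.0, -0.007, 0.0, -0.0]
contact_force: [0.1, -0.5, -1.7]
grip_width: 0.0359
gripper_force: 15.0
time: 8.75
tcp_pos: [0.5459, 0.1988, 0.0648]
eef_rot: [1.0, -0.007, 0.0, -0.0]
contact_force: [-0.4, -0.2, -0.3]
grip_width: 0.0359
gripper_force: 15.0
```

```bash
echo '[0,0,0.048,0,0,0,0,0,0,0,0,0]' | python3 -m crank && echo '[0,0,0.048,0,0,0,0,0,0,0,0,0]' | python3 -m crank
```

```text
time: 9.0
tcp_pos: [0.5479, 0.1989, 0.0647]
eef_rot: [1.0, -0.006, 0.002, -0.0]
contact_force: [0.2, -3.5, 9.5]
grip_width: 0.0362
gripper_force: 15.0
time: 9.25
tcp_pos: [0.5494, 0.1989, 0.0638]
eef_rot: [1.0, -0.005, 0.004, -0.0]
contact_force: [0.6, -5.4, 18.1]
grip_width: 0.036
gripper_force: 15.0
```

```bash
echo '[0,0,-0.08,0,0,0,0,0,0,0,0,0,0,0,0,0,0,0]' | python3 -m crank && echo '[0,0,0,0,0,0,0,0,0,0,0,0,0,0,0,0,0,0,0,0,-0.48,0,0,0,0,0,-0.64,0,0,0]' | python3 -m crank 0.06 && echo '[0,0,-0.8,0,0,0,-0.64,0,-0.32,0,0,0,-0.8,0,0,0,0,0,-0.48,0,0,0,0,0,0,0,0,0,0,0]' | python3 -m crank
python3 - <<'E'
from h import *
to(.37,.197,.15,-.8)
i=imaging.camera_info("wrist");im,d=imaging.capture("wrist");cv2.imwrite("pics/w2.png",im)
P=pts("wrist",d,np.ones((420,560),bool),i)
def rect(q,l):print(l,len(q),cv2.minAreaRect(q[:,:2].astype(np.float32)*1000) if len(q) else '',np.round(np.percentile(q[:,2],[5,50,95]),4) if len(q) else '')
b=lambda x0,x1,y0,y1,z0,z1:P[(P[:,0]>x0)&(P[:,0]<x1)&(P[:,1]>y0)&(P[:,1]<y1)&(P[:,2]>z0)&(P[:,2]<z1)]
rect(b(.49,.615,.13,.27,.06,.08),"pack");rect(b(.395,.425,.1,.3,.03,.1),"bar");rect(b(.435,.475,.1,.3,.05,.1),"panel")
E
```

```text
time: 9.62
tcp_pos: [0.5459, 0.1988, 0.0639]
eef_rot: [1.0, -0.006, -0.0, 0.0]
contact_force: [-1.4, -1.0, 3.3]
grip_width: 0.0355
gripper_force: 15.0
time: 10.25
tcp_pos: [0.5452, 0.1982, 0.1333]
eef_rot: [1.0, -0.007, -0.001, 0.001]
contact_force: [0.5, -0.2, 1.1]
grip_width: 0.0597
gripper_force: 0.0
time: 10.88
tcp_pos: [0.4243, 0.2, 0.2043]
eef_rot: [1.0, -0.006, 0.0, -0.0]
contact_force: [-0.3, -0.0, 0.9]
grip_width: 0.0605
gripper_force: 0.0
rot [-0.0005 -0.0001  0.0025] then [-0.0542  0.0037  0.0543] | shift in axes now [-0.0542  0.0036  0.0543]
pack 4653 ((538.0714111328125, 199.70672607421875), (139.82949829101562, 66.72737884521484), 89.37449645996094) [0.0691 0.0707 0.0791]
bar 0  
panel 1887 ((462.0367736816406, 199.53549194335938), (109.93724060058594, 25.934329986572266), 89.48014831542969) [0.0636 0.0667 0.0685]
```

View pics/w2.png

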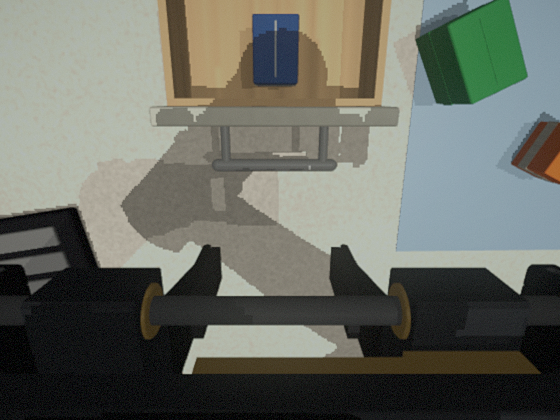

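```bash
python3 - <<'E'
from h import *
i=imaging.camera_info("wrist");im,d=imaging.capture("wrist")
P=pts("wrist",d,np.ones((420,560),bool),i)
for y in(.17,.19,.225):
  q=P[(abs(P[:,1]-y)<.006)&(P[:,0]>.42)&(P[:,0]<.53)&(P[:,2]>.04)]
  for x in np.arange(.435,.53,.004):
    s=q[(q[:,0]>=x)&(q[:,0]<x+.004)]
    if len(s):print(y,round(x,3),len(s),np.round(np.percentile(s[:,2],[5,95]),3),end=' ')
  print()
to(.40,.199,.12,-.6)
E
```

```text
0.17 0.435 198 [0.202 0.27 ] 0.17 0.439 179 [0.263 0.275] 0.17 0.443 131 [0.267 0.278] 0.17 0.447 3519 [0.28 0.3 ] 0.17 0.451 841 [0.068 0.299] 0.17 0.455 1144 [0.068 0.279] 0.17 0.459 316 [0.263 0.281] 0.17 0.463 2 [0.272 0.277] 0.17 0.487 42 [0.086 0.088] 0.17 0.491 79 [0.087 0.089] 0.17 0.495 75 [0.087 0.089] 0.17 0.499 87 [0.087 0.089] 0.17 0.503 78 [0.077 0.088] 0.17 0.507 60 [0.077 0.08 ] 
0.19 0.447 3004 [0.284 0.301] 0.19 0.451 962 [0.068 0.302] 0.19 0.455 943 [0.067 0.276] 0.19 0.459 17 [0.063 0.066] 0.19 0.487 30 [0.085 0.088] 0.19 0.491 85 [0.086 0.089] 0.19 0.495 82 [0.087 0.089] 0.19 0.499 76 [0.087 0.089] 0.19 0.503 89 [0.078 0.088] 0.19 0.507 60 [0.077 0.08 ] 0.19 0.519 59 [0.045 0.071] 0.19 0.523 76 [0.069 0.071] 0.19 0.527 60 [0.069 0.072] 
0.225 0.435 81 [0.196 0.234] 0.225 0.447 1725 [0.291 0.301] 0.225 0.451 1308 [0.274 0.3  ] 0.225 0.455 1021 [0.068 0.276] 0.225 0.459 32 [0.063 0.273] 0.225 0.487 31 [0.086 0.088] 0.225 0.491 75 [0.087 0.089] 0.225 0.495 75 [0.087 0.089] 0.225 0.499 93 [0.087 0.089] 0.225 0.503 77 [0.077 0.088] 0.225 0.507 77 [0.077 0.08 ] 
rot [-0.0006 -0.001  -0.0021] then [-0.0262  0.0019  0.0842] | shift in axes now [-0.0263  0.002   0.0842]
```

The wrist view shows the carton upright in the drawer at (275,50), and the bar handle at row 164, columns 214 to 335. In the world the bar is at x≈0.455, z≈0.062, with its top at 0.068. I'll close the fingers, lower them in front of the bar and push.

In the tool's units: 0.04 m is 0.64, 0.022 m is 0.352.

```bash
echo '[-0.128,0.016,0,0,0,0,0,0,0.64,0,0,0,0,0,0.64,0,0,0,0,0,0.64,0,0,0,0,0,0.352,0,0,0]' | python3 -m crank 0 10 && echo '[0,0,0,0,0,0,0,0,0,0,0,0,0.16,0,0,0,0,0,0.16,0,0,0,0,0,0.16,0,0,0,0,0]' | python3 -m crank && echo '[0.32,0,0,0,0,0,0.32,0,0,0,0,0,0.32,0,0,0,0,0,0.32,0,0,0,0,0,0,0,0,0,0,0]' | python3 -m crank
```

```text
time: 11.6
tcp_pos: [0.4173, 0.1985, 0.0596]
eef_rot: [1.0, -0.007, -0.001, 0.001]
contact_force: [-0.5, -0.4, -0.1]
grip_width: 0.0178
gripper_force: 0.0
time: 12.22
tcp_pos: [0.4488, 0.1992, 0.0623]
eef_rot: [1.0, -0.007, 0.0, -0.0]
contact_force: [-1.5, -1.0, 1.5]
grip_width: 0.0004
gripper_force: 0.7
time: 12.85
tcp_pos: [0.5294, 0.1979, 0.0617]
eef_rot: [1.0, -0.007, 0.001, -0.0]
contact_force: [-0.2, -0.3, -0.5]
grip_width: 0.0003
gripper_force: 0.0
```

In the tool's units: 0.008 m is 0.128.

```bash
echo '[0.128,0,0,0,0,0,0.128,0,0,0,0,0,0.128,0,0,0,0,0,0,0,0,0,0,0]' | python3 -m crank && echo '[0.08,0,0,0,0,0,0,0,0,0,0,0]' | python3 -m crank &&  echo '[0.064,0,0,0,0,0,0,0,0,0,0,0]' | python3 -m crank
```

```text
time: 13.35
tcp_pos: [0.5496, 0.1972, 0.0615]
eef_rot: [1.0, -0.007, -0.003, 0.001]
contact_force: [-7.7, 1.5, 5.4]
grip_width: 0.0005
gripper_force: 3.9
time: 13.6
tcp_pos: [0.55, 0.197, 0.0614]
eef_rot: [1.0, -0.007, -0.007, 0.002]
contact_force: [-20.9, 5.7, 13.6]
grip_width: 0.0002
gripper_force: 10.8
time: 13.85
tcp_pos: [0.5502, 0.1969, 0.0614]
eef_rot: [1.0, -0.007, -0.011, 0.003]
contact_force: [-30.7, 9.3, 20.4]
grip_width: 0.0002
gripper_force: 16.4
```

Hard resistance at x=0.55. I'll back off, raise and look.

In the tool's units: -0.05 m is -0.8, -0.03 m is -0.48.

```bash
echo '[-0.4,0,0,0,0,0,-0.48,0,0,0,0,0,-0.48,0,-0.48,0,0,0,-0.48,0,-0.8,0,0,0,0,0,-0.8,0,0,0]' | python3 -m crank
python3 - <<'E'
from h import *
i=imaging.camera_info("wrist");im,d=imaging.capture("wrist");cv2.imwrite("pics/w3.png",im)
P=pts("wrist",d,np.ones((420,560),bool),i)
for y in(.14,.19,.225):
  q=P[(abs(P[:,1]-y)<.006)&(P[:,0]>.52)&(P[:,0]<.66)&(P[:,2]>.03)&(P[:,2]<.12)]
  for x in np.arange(.52,.65,.004):
    s=q[(q[:,0]>=x)&(q[:,0]<x+.004)]
    if len(s):print(round(x,3),np.round(np.percentile(s[:,2],[5,95]),3),end=' ')
  print()
print(readout.observe()["tcp_pos"])
E
```

```text
time: 14.48
tcp_pos: [0.4443, 0.1988, 0.1934]
eef_rot: [1.0, -0.006, -0.0, 0.0]
contact_force: [0.9, 0.9, -0.5]
grip_width: 0.0004
gripper_force: 0.0
0.556 [0.064 0.064] 0.56 [0.064 0.067] 0.564 [0.066 0.068] 0.568 [0.065 0.065] 0.596 [0.033 0.061] 
0.556 [0.062 0.066] 0.56 [0.065 0.069] 0.564 [0.067 0.069] 0.568 [0.064 0.067] 0.596 [0.033 0.061] 0.6 [0.033 0.06 ] 
0.556 [0.062 0.064] 0.56 [0.064 0.068] 0.564 [0.067 0.069] 0.568 [0.065 0.068] 0.596 [0.031 0.06 ] 0.6 [0.032 0.061] 
[0.4490112  0.20127342 0.20110434]
```

View pics/w3.png

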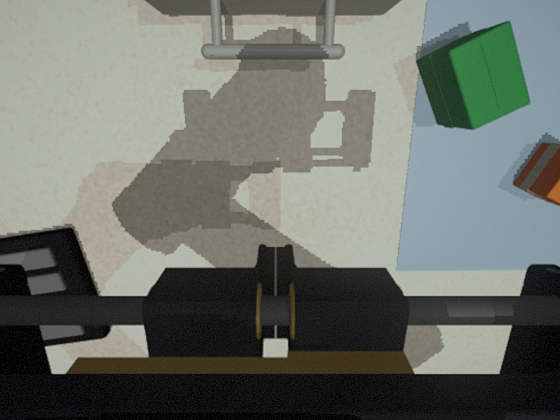

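The wrist view shows the bar at row 50, now at x≈0.563, with the panel behind it cut off by the frame. I'll check for any remaining gap from the top and side.

```bash
python3 - <<'E'
from h import *
for n in("top","side"):
  i=imaging.camera_info(n);im,d=imaging.capture(n)
  P=pts(n,d,np.ones((420,560),bool),i)
  if n=="side": S=im
  for y in(.13,.16,.24,.27):
    q=P[(abs(P[:,1]-y)<.008)&(P[:,0]>.54)&(P[:,0]<.66)&(P[:,2]>.015)&(P[:,2]<.12)]
    print(n,y,end=': ')
    for x in np.arange(.58,.65,.004):
      s=q[(q[:,0]>=x)&(q[:,0]<x+.004)]
      if len(s):print(round(x,3),np.round(np.percentile(s[:,2],[5,95]),3),end=' ')
    print()
  q=P[(P[:,0]>.55)&(P[:,0]<.9)&(P[:,1]>.08)&(P[:,1]<.32)&(P[:,2]>.094)&(P[:,2]<.106)]
  print(np.round(np.percentile(q[:,0],[.5,1,50,99,99.5]),4))
cv2.imwrite("pics/side2.png",cv2.resize(S[240:420,80:360],(784,504),interpolation=cv2.INTER_CUBIC))
E
```

```text
top 0.13: 0.596 [0.019 0.079] 0.6 [0.064 0.09 ] 0.604 [0.085 0.088] 0.608 [0.084 0.09 ] 0.612 [0.085 0.102] 0.616 [0.097 0.103] 0.62 [0.099 0.103] 0.624 [0.095 0.101] 0.628 [0.098 0.104] 0.632 [0.096 0.105] 0.636 [0.097 0.103] 0.64 [0.099 0.103] 0.644 [0.098 0.102] 0.648 [0.096 0.104] 
top 0.16: 0.58 [0.062 0.066] 0.584 [0.065 0.069] 0.588 [0.064 0.066] 0.592 [0.059 0.068] 0.596 [0.03  0.091] 0.6 [0.042 0.088] 0.604 [0.085 0.091] 0.608 [0.084 0.091] 0.612 [0.083 0.101] 0.616 [0.097 0.103] 0.62 [0.097 0.102] 0.624 [0.098 0.102] 0.628 [0.095 0.102] 0.632 [0.096 0.103] 0.636 [0.096 0.102] 0.64 [0.095 0.103] 0.644 [0.097 0.104] 0.648 [0.097 0.102] 
top 0.24: 0.58 [0.06  0.068] 0.584 [0.061 0.068] 0.588 [0.063 0.07 ] 0.592 [0.061 0.064] 0.596 [0.054 0.066] 0.6 [0.026 0.087] 0.604 [0.082 0.091] 0.608 [0.083 0.09 ] 0.612 [0.082 0.099] 0.616 [0.079 0.102] 0.62 [0.098 0.103] 0.624 [0.097 0.104] 0.628 [0.098 0.104] 0.632 [0.095 0.104] 0.636 [0.097 0.106] 0.64 [0.096 0.101] 0.644 [0.098 0.102] 0.648 [0.099 0.102] 
top 0.27: 0.6 [0.021 0.087] 0.604 [0.086 0.089] 0.608 [0.085 0.089] 0.612 [0.084 
[... 849 characters left out ...]
 0.101] 0.648 [0.099 0.102] 
side 0.24: 0.58 [0.062 0.068] 0.584 [0.063 0.067] 0.588 [0.064 0.067] 0.592 [0.062 0.067] 0.596 [0.061 0.067] 0.6 [0.023 0.089] 0.604 [0.087 0.089] 0.608 [0.088 0.089] 0.612 [0.087 0.09 ] 0.616 [0.08  0.102] 0.62 [0.099 0.102] 0.624 [0.099 0.102] 0.628 [0.099 0.102] 0.632 [0.099 0.102] 0.636 [0.099 0.101] 0.64 [0.099 0.102] 0.644 [0.1   0.102] 0.648 [0.1   0.102] 
side 0.27: 0.6 [0.021 0.088] 0.604 [0.087 0.09 ] 0.608 [0.087 0.089] 0.612 [0.087 0.089] 0.616 [0.079 0.102] 0.62 [0.1   0.102] 0.624 [0.099 0.102] 0.628 [0.099 0.102] 0.632 [0.099 0.101] 0.636 [0.099 0.102] 0.64 [0.099 0.102] 0.644 [0.099 0.102] 0.648 [0.099 0.102] 
[0.616  0.6167 0.714  0.8188 0.8201]
```

View pics/side2.png

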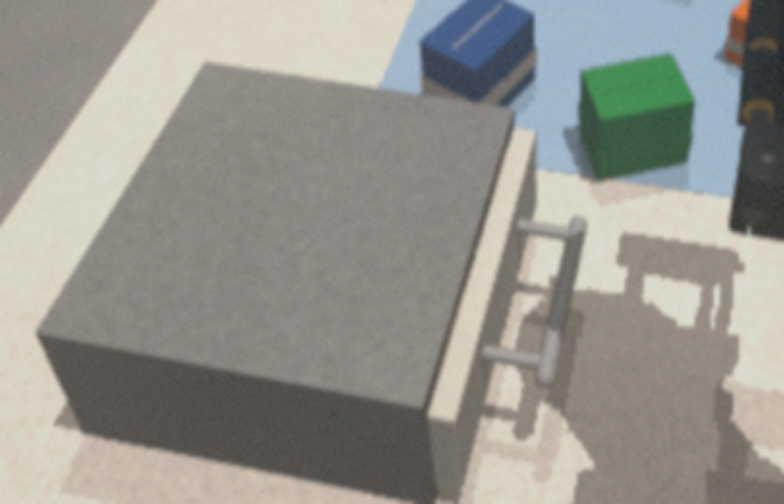

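The drawer is shut: in the crop, the panel (470,280) sits tight against the unit with no gap, and unit plus panel spans 0.600 to 0.820, which is 220 mm. Next, the mast.

In the tool's units: 0.055 m is 0.88, -0.05 m is -0.8, -0.07 rad is -0.35.

```bash
echo '[0,0.32,-0.8,0,0,0,0,0.8,-0.8,0,0,0,0,0.88,0,0,0,-0.35,0,0.88,0,0,0,-0.35,0,0.88,0,0,0,0]' | python3 -m crank 0.085 && echo '[0,0.88,0,0,0,0,0,0.88,0,0,0,0,0,0.88,0,0,0,0,0,0.88,0,0,0,0,0,0.88,0,0,0,0]' | python3 -m crank && echo '[0,0,0,0,0,0,0,0,0,0,0,0]' | python3 -m crank
python3 - <<'E'
from h import *
i=imaging.camera_info("wrist");im,d=imaging.capture("wrist");cv2.imwrite("pics/w4.png",im)
P=pts("wrist",d,np.ones((420,560),bool),i);rc=np.argwhere(d>0);col=im[d>0].astype(int)
np.savez("w4.npz",im=im,P=P,col=col)
to(.52,-.315,.25,6)
near=(np.hypot(P[:,0]-.53,P[:,1]+.315)<.09)
def rect(q,l):print(l,len(q),[np.round(v,1) for v in cv2.minAreaRect(q[:,:2].astype(np.float32)*1000)] if len(q)>3 else '',np.round(np.percentile(q[:,2],[5,50,95]),4) if len(q) else '')
b,g,r=col.T
rect(P[near&(P[:,2]>.15)&(P[:,2]<.17)],"top all")
rect(P[near&(P[:,2]>.15)&(P[:,2]<.165)&(P[:,0]<.555)],"top block")
rect(P[near&(P[:,2]>.09)&(P[:,2]<.17)&(g>r+25)],"green")
rect(P[near&(P[:,2]>.1)&(P[:,2]<.17)&(r>g+40)],"red")
rect(P[near&(P[:,2]>.009)&(P[:,2]<.018)],"foot")
E
```

```text
time: 15.25
tcp_pos: [0.454, -0.0313, 0.2852]
eef_rot: [0.998, 0.064, -0.0, -0.0]
contact_force: [0.9, 0.3, -0.1]
grip_width: 0.0422
gripper_force: 0.0
time: 15.88
tcp_pos: [0.4891, -0.3044, 0.2844]
eef_rot: [0.998, 0.063, -0.001, -0.001]
contact_force: [1.1, 0.9, 0.7]
grip_width: 0.0838
gripper_force: 0.0
time: 16.12
tcp_pos: [0.4888, -0.3025, 0.2845]
eef_rot: [0.998, 0.063, -0.001, -0.001]
contact_force: [-0.2, 0.1, -0.4]
grip_width: 0.0849
gripper_force: 0.0
rot [-0.0009  0.0014  0.0223] then [0.0295 0.0162 0.0351] | shift in axes now [0.0292 0.0169 0.0351]
top all 3018 [array([ 539.3, -317.7]), array([88.8, 51.7]), np.float64(7.9)] [0.151  0.156  0.1587]
top block 2605 [array([ 522.3, -317.7]), array([56. , 39.9]), np.float64(10.2)] [0.151  0.156  0.1574]
green 465 [array([ 580.8, -311.3]), array([ 5.2, 66.6]), np.float64(11.1)] [0.1417 0.1565 0.1603]
red 396 [array([ 519.7, -302.8]), array([29.7,  9.5]), np.float64(9.6)] [0.1438 0.1512 0.1524]
foot 3142 [array([ 525.5, -321.7]), array([103.5, 108.9]), np.float64(21.7)] [0.0129 0.0144 0.0158]
```

View pics/w4.png

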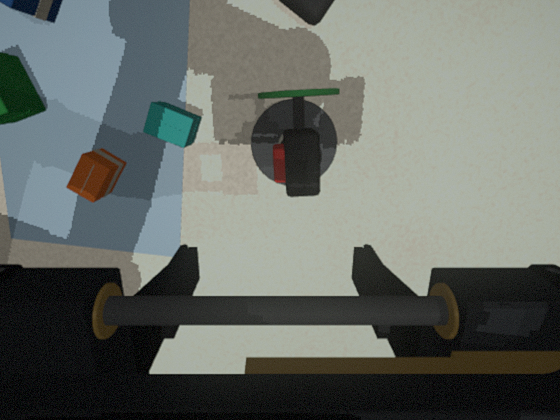

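The wrist view shows the grip at (302,160), the red button on its left (+y) side at (280,163), and the disc ahead at (300,93). The block plus button measures 56 x 39.9 mm at a yaw of 10.2°, so the pressed pinch centre is about (0.523, -0.321).

In the tool's units: 0.03 m is 0.48, -0.051 rad is -0.255.

```bash
echo '[0,0,0.48,0,0,-0.255,0,0,0.48,0,0,0,0,0,0,0,0,0]' | python3 -m crank && python3 -c "
from h import *
to(.5229,-.3211,.135,10.2)"
```

```text
time: 16.55
tcp_pos: [0.4879, -0.3007, 0.2241]
eef_rot: [0.996, 0.09, -0.002, -0.001]
contact_force: [0.0, -0.0, 0.1]
grip_width: 0.0847
gripper_force: 0.0
rot [-0.0028  0.0045  0.0015] then [0.0308 0.0263 0.0891] | shift in axes now [0.0312 0.0266 0.0888]
```

In the tool's units: 0.02 m is 0.32, 0.0155 m is 0.248.

```bash
echo '[0.248,0.2112,0,0,0,0,0.248,0.2112,0,0,0,0,0,0,0.32,0,0,0,0,0,0,0,0,0,0,0,0,0,0,0]' | python3 -m crank && python3 -c "
from h import *
to(.5229,-.3211,.135,10.2)"
```

```text
time: 17.18
tcp_pos: [0.5249, -0.3228, 0.2077]
eef_rot: [0.996, 0.089, 0.001, 0.001]
contact_force: [0.9, -0.0, 0.8]
grip_width: 0.0849
gripper_force: 0.0
rot [ 0.0016 -0.0018  0.0007] then [-0.0017 -0.0021  0.0727] | shift in axes now [-0.0018 -0.0022  0.0727]
```

In the tool's units: 0.0245 m is 0.392, 0.024 m is 0.384.

```bash
echo '[-0.0256,-0.032,0.384,0,0,0,0,0,0.384,0,0,0,0,0,0.392,0,0,0,0,0,0,0,0,0,0,0,0,0,0,0]' | python3 -m crank && python3 -c "
from h import *
to(.5229,-.3211,.135,10.2)"
```

```text
time: 17.8
tcp_pos: [0.5234, -0.3217, 0.1354]
eef_rot: [0.996, 0.089, 0.001, 0.001]
contact_force: [0.0, -0.5, 1.0]
grip_width: 0.085
gripper_force: 0.0
rot [ 0.002  -0.0023  0.0003] then [-0.0004 -0.0006  0.0004] | shift in axes now [-0.0004 -0.0006  0.0004]
```

```bash
echo '[0,0,0,0,0,0,0,0,0,0,0,0,0,0,0,0,0,0,0,0,0,0,0,0,0,0,0,0,0,0]' | python3 -m crank 0 50 && echo '[0,0,0,0,0,0,0,0,0,0,0,0,0,0,0,0,0,0,0,0,0,0,0,0,0,0,0,0,0,0]' | python3 -m crank
```

```text
time: 18.42
tcp_pos: [0.5222, -0.3207, 0.1335]
eef_rot: [0.996, 0.089, -0.0, -0.001]
contact_force: [-0.8, 5.1, 2.6]
grip_width: 0.0429
gripper_force: 2.0
time: 19.05
tcp_pos: [0.5221, -0.3203, 0.1336]
eef_rot: [0.996, 0.089, -0.0, -0.001]
contact_force: [-0.1, 5.7, 2.8]
grip_width: 0.0322
gripper_force: 50.0
```

Button pressed: the opening is 32 mm at 50 N. Now the pull.

In the tool's units: -0.01 m is -0.16, -0.005 m is -0.08.

```bash
echo '[0,0,-0.08,0,0,0,0,0,-0.16,0,0,0,0,0,-0.16,0,0,0,0,0,0,0,0,0]' | python3 -m crank && echo '[0,0,-0.192,0,0,0,0,0,-0.192,0,0,0,0,0,-0.192,0,0,0,0,0,-0.192,0,0,0,0,0,0,0,0,0]' | python3 -m crank && echo '[0,0,-0.16,0,0,0,0,0,-0.16,0,0,0,0,0,0,0,0,0]' | python3 -m crank
```

```text
time: 19.55
tcp_pos: [0.5221, -0.3203, 0.1585]
eef_rot: [0.996, 0.089, -0.0, -0.001]
contact_force: [1.5, 5.8, -4.6]
grip_width: 0.0323
gripper_force: 50.0
time: 20.18
tcp_pos: [0.522, -0.3203, 0.2059]
eef_rot: [0.996, 0.088, -0.0, -0.001]
contact_force: [3.9, 5.1, -10.4]
grip_width: 0.032
gripper_force: 50.0
time: 20.55
tcp_pos: [0.522, -0.3203, 0.2255]
eef_rot: [0.996, 0.088, -0.001, -0.001]
contact_force: [4.1, 4.0, -9.9]
grip_width: 0.0318
gripper_force: 49.9
```

```bash
echo '[0,0,-0.064,0,0,0,0,0,-0.064,0,0,0,0,0,0,0,0,0]' | python3 -m crank && echo '[0,0,-0.048,0,0,0,0,0,0,0,0,0,0,0,0,0,0,0]' | python3 -m crank && echo '[0,0,-0.032,0,0,0,0,0,0,0,0,0,0,0,0,0,0,0]' | python3 -m crank
```

```text
time: 20.92
tcp_pos: [0.522, -0.3203, 0.2329]
eef_rot: [0.996, 0.088, -0.001, -0.001]
contact_force: [3.5, 3.4, -11.5]
grip_width: 0.0323
gripper_force: 49.9
time: 21.3
tcp_pos: [0.522, -0.3203, 0.2339]
eef_rot: [0.996, 0.088, -0.001, -0.002]
contact_force: [4.7, 1.1, -17.6]
grip_width: 0.032
gripper_force: 49.9
time: 21.68
tcp_pos: [0.522, -0.3202, 0.234]
eef_rot: [0.996, 0.088, -0.002, -0.003]
contact_force: [6.0, -0.1, -22.8]
grip_width: 0.032
gripper_force: 49.9
```

The hard end came after 100.4 mm of lift, with the upward pull rising to 23 N and no slip. I'm handing in while still holding.

```bash
python3 -c "
from bench import ticket
print(ticket.sign_off())"
```

```text
the job is handed in; nothing more can be done
None
```

The blue carton is in the shut drawer and the mast is held at its second stop (100 mm of lift, button squeezed). I handed in at about 22 s; the orange carton, gel bottle and mouse were not touched.

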